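# Third hand: press a two-layer display base against a spring stop

### The job

Lay the aluminium plate squarely on top of the dark wooden board in the pressing jig, edges flush, without dropping it. Then push the two-layer pile along the bed, both layers together, squarely against the jig's spring stop until the stop's red pointers stand over the middle of the green bands (never driving the stop to the end of its travel), and hold it there steadily so that someone can drive the screws: the program finishes while still pressing. Leave everything else on the desk where it is.

Things in the scene. Friction and masses are not known exactly. Their poses are not given: they have to be found in the camera images.
- jig: fixed jig: grey flat bed 280 (its x) x 130 (y) x 12 mm thick, no side guides, open at the near end. Origin: centre of its underside; +x is the pressing direction, away from the robot. The spring stop crosses the bed; behind it a black housing (28 x 120 mm, top 42 mm above the desk) at x = 108 to 136 mm. White scales with green bands lie on the bed at both sides
- stop (a joint): travel of the spring stop along jig +x in m: 0 at rest, 0.040 at the end of its travel. Pushing force is 2 N when it starts to move and 0.4 N more for each mm (10 N at 0.020). The red pointers stand over the green bands from 0.013 to 0.027; over the middle is 0.020
- stop_face (a point): centre of the flat front face (looking to jig -x) of the spring stop, 15 mm above the bed; at rest at jig x = 50 mm, y = 0. The stop is an aluminium bar 92 mm wide (jig y), 12 mm thick, from 1 to 29 mm above the bed, with a red pointer tab at each end, 6 mm behind the face
- board: loose dark wooden board 100 (its x) x 60 (its y) x 16 mm, about 80 g, lying flat on the jig's bed short of the stop, a little askew, long side roughly along jig x; two small dark screw holes along its middle. Origin at the centre of its underside, z up
- plate: loose aluminium plate 100 (its x) x 60 (its y) x 8 mm, about 130 g, lying flat on the desk to the left or right of the jig; same outline as the board, two dark screw holes along its middle, the same either way round. Origin at the centre of its underside, z up
- brush_rest: bystander: blue ceramic brush rest with four ridges, 90 x 26 x 19 mm, loose on the desk on the other side of the jig from the plate; origin at the centre of its underside, long along its x
- file: bystander: steel file with an orange handle, 235 mm long (along its y), 24 mm wide, 15 mm high, loose on the desk beyond the jig; origin on its underside, at 115 mm from the blade's end
- turntable: fixed bystander: turntable 180 mm across and 22 mm high with a white plastic motorcycle frame (130 mm long) fixed upright on it, 107 mm high in all, near the left edge of the desk; origin at the centre of its underside
- organizer: fixed bystander: black tool organizer over tilt-out bins, 220 mm long (its y), 120 mm deep (its x), 130 mm high with brushes standing to 176 mm, near the right edge of the desk; origin at the centre of its underside
There are look-alikes about, which are no part of the job. Of the things that look like the board, the smallest one is meant.

How it is judged (in metres and radians):
On the way:
1. the plate lies flat on the board, roughly square (z of plate in the frame of board between 0.0135 and 0.0185 m and horizontal distance between plate and board below 0.012 m and angle between plate's own z axis and vertical below 0.05 rad and angle between the x axis of plate and the x axis of board, either way round below 0.12 rad and contact force between plate and board above 0.3 N), for 0.2 s.
At the end, for the whole second after the job is handed in: plate flat on board, flush within 3 mm along, 4 mm across, 0.05 rad; board flat on the bed, square within 0.05 rad; board front within 2 mm, plate within 3 mm of the stop, pressing it with 6 to 14 N in all; stop still at 13 to 27 mm of travel; robot not touching the stop (z of plate in the frame of board between 0.0135 and 0.0185 m and x of plate in the frame of board between -0.003 and 0.003 m and y of plate in the frame of board between -0.004 and 0.004 m and angle between the x axis of plate and the x axis of board, either way round below 0.05 rad and angle between the x axis of board and the x axis of jig, either way round below 0.05 rad and angle between each of plate, board's own z axis and vertical below 0.05 rad and z of board in the frame of jig between 0.0095 and 0.0145 m and value of joint stop between 0.013 and 0.027 m and velocity of joint stop between -0.003 and 0.003 m/s and x of stop_face in the frame of board between 0.048 and 0.052 m and x of stop_face in the frame of plate between 0.047 and 0.053 m and contact force between stop and anything else between 6 and 14 N and contact force between each of the arm, the fingers and stop below 0.3 N); the arm keeps its last pose, push and grip.
It fails at once if the stop is driven to the end of its travel (value of joint stop above 0.038 m).
It fails at once if the plate is dropped (falls freely by some 20 mm or more) (linear speed of plate above 0.6 m/s and contact force between the fingers and plate below 0.1 N).
It fails at once if the brush rest is disturbed (moved more than 15 mm) (distance of brush_rest from where it was at the start of the episode above 0.015 m).
It fails at once if the file is disturbed (moved more than 15 mm) (distance of file from where it was at the start of the episode above 0.015 m).
It also fails if it takes over 51 s, if anything falls off the work surface, if the arm or the gripper's body presses on something with over 40 N, if the wrist force passes 120 N, or if a joint passes its speed limit or range.

### The arm

A 6-joint arm with a two-finger parallel gripper is mounted at the origin on the work surface. World frame = base frame: x ahead of the robot, y to its left, z up, the work surface at z = 0. Lengths are in m, angles in degrees, forces in N, time in s.
With the tool pointing down it reaches from about 0.425 to 1.125 m from the base axis. Payload 14.9 kg.
Tool frame: the origin (TCP) lies at the centre of the arm's flange, where the gripper is bolted on; the fingertips stand 191 mm ahead of it and the grasp point (between the pads) lies 172 mm ahead of it (manip.tcp_to_grasp is the distance from the TCP to the grasp point, in m); z points along the fingers, y is the direction in which the jaws open and shut (so a half turn about z gives the same grasp; the last joint's range is limited). The gripper opens to 91 mm and grips with 3 to 60 N. Pads are 32 mm wide; open, the fingers measure 118 mm over their backs; the gripper's body (76 mm by 178 mm) begins 60 mm behind the grasp point.
Start: joints at [61.175, 21.709, 99.362, -0, 58.929, -1.908], TCP at [0.317, 0.624, 0.405] pointing down, gripper open.
Joint ranges: [-158.91, 158.91], [-42.39, 125.64], [0.06, 152.35], [-60.88, 240.88], [17.5, 164.5], [-176.32, 176.32]. Speed limits (degrees/s): [108.29, 108.29, 136.94, 180, 180, 180].

### API

Orientations are given as [roll, pitch, yaw] about the fixed x, y, z axes, in that order (R = Rz(yaw) Ry(pitch) Rx(roll)).
In Python, from plant import manip gives the robot as it stands.
- The arm moves only by the shell command python3 -m crank 'ROWS' [OPENING]. ROWS is JSON, one flat list of numbers, 4 for each row, row after row: the shift along the world's x, y, z in cm, then the turn about the world's z in degrees. In form: [x, y, z, yaw, x, y, z, yaw, ...]. A call has 1 to 10 rows; each row is the pose to reach, as a shift and turn from the pose measured when the call began; what a row does not reach only later rows make up. A row lasts 1/12 s, in which the tool goes at most 41.7 mm and 7.16 degrees, less where a joint would pass 70% of its speed; a pose out of reach is approached as far as the arm can. A call with a gripper value outside its range is refused whole. OPENING is the gripper command: -1 is shut, 1 is fully open, values between are in proportion, set as the call begins (- or left out, the last holds). The fingers move at their own pace and stop on an object; the grip force is fixed at half the most. Time passes only in rows, so rows that repeat a pose let the fingers close. It gives the time, the measured TCP pose, the force and the opening at its end, in the units of the state.
- manip.read_state(): the state, without advancing time (a new reading comes with each control period).
- manip.get_image(name): name is "scene" or "top"; returns the picture (400x640x3 uint8, red, green, blue); there is no depth.
- manip.camera_params(name): a dict with "mtx" (3x3 intrinsics, pixels), "eye" and "orientation" of the camera in the world. Camera axes: x right, y up, looking along -z (the intrinsics and any distortion apply to the point x, -y, -z); pixel columns grow to the right and rows downward; lengths in m; the calibration is good to about 2 mm. A picture is of the moment at which its call begins. camera_params takes no time and is no camera call.
- manip.sign_off(): hands the job in, once; it reports no verdict.
The state is a dict: "clock": time; "qpos": joint angles; "qvel": joint speeds; "joint_efforts": joint torques, N m; "tool_pos": TCP position; "orientation": TCP orientation; "force": force on the tool from outside, world axes, zero at the start; "torque": the same for the moment, N m; "finger_gap": finger opening in m.
Only numpy, scipy, OpenCV 4.12 (cv2) and the standard library are available. Lean on these libraries where they do the work, as an engineer would, in place of code of your own. Each camera call takes 0.05 s, during which the arm holds its last target. There are 200 camera calls.

## Working session

There is one attempt and no reset: what is moved stays moved. The work goes in short steps, Python scripts to look and compute and a shell command to move; the robot and the scene stay as the last step left them, time stands still between calls to the robot, and variables do not carry over. Pictures are saved under pics/ and viewed, about 8 in all and at most 12, crops included, and the job is handed in when it is done.

```bash
mkdir -p pics; ls
cat > h.py <<'E'
import numpy as np, cv2
from plant import manip
def snap(n,f):
    im=manip.get_image(n); cv2.imwrite('pics/'+f,im[:,:,::-1]); return im
def cam(n):
    p=manip.camera_params(n); return p
E
python3 - <<'E'
from h import *
a=snap('top','top0.png');b=snap('scene','scene0.png')
for n in('top','scene'): print(cam(n))
print(manip.read_state())
E
```

```text
pics
{'mtx': array([[373.00779437,   0.        , 319.13428712],
       [  0.        , 373.00779437, 197.35493367],
       [  0.        ,   0.        ,   1.        ]]), 'eye': array([ 0.37861943, -0.01753271,  1.20817031]), 'orientation': array([  9.84567428,   0.44898089, -90.02902495])}
{'mtx': array([[420.89417397,   0.        , 316.99470917],
       [  0.        , 420.89417397, 200.91359238],
       [  0.        ,   0.        ,   1.        ]]), 'eye': array([ 1.47607459, -0.29031754,  0.86156775]), 'orientation': array([49.15239498, -0.8733372 , 73.85573628])}
{'clock': 0.1, 'qpos': array([ 6.11751202e+01,  2.17371751e+01,  9.93895077e+01, -2.39409182e-04,
        5.89278711e+01, -1.90762862e+00]), 'qvel': array([ 0.03706048,  0.02462593, -0.11218772, -0.0549779 ,  0.01837199,
       -0.0488785 ]), 'joint_efforts': array([-4.19921289e-04, -7.65027809e+01, -4.35293305e+01,  6.51308312e-02,
        3.97561316e-02,  1.34869285e-05]), 'tool_pos': array([0.31682443, 0.6240354 , 0.40415726]), 'orientation': array([-1.79945469e+02, -1.61117845e-03,  1.53082872e+02]), 'force': array([ 0.07304115, -0.12410178,  1.07454354]), 'torque': array([0.04823567, 0.00467994, 0.00580254]), 'finger_gap': 0.09128898866181406}
```

View pics/top0.png

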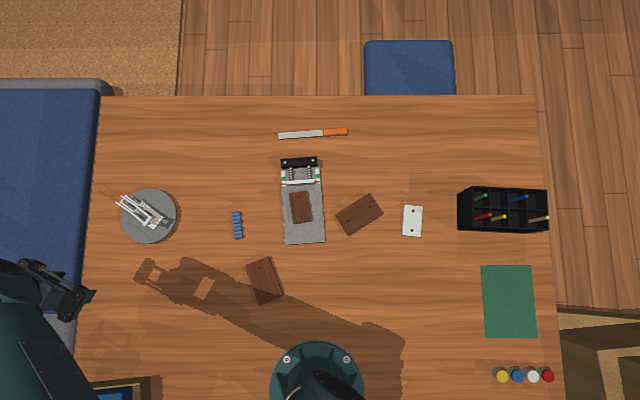

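View pics/scene0.png

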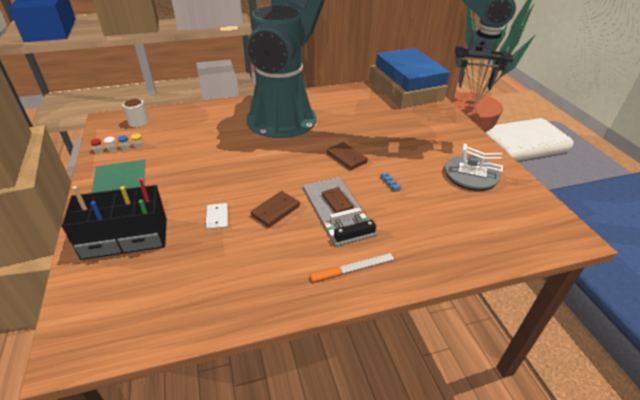

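Top view: the things that look like the board are at (301,207) on the jig, (359,214) and (265,280) on the desk. The one at (301,207) is the smallest and lies on the jig bed, so I take that one. The plate is the white one at (412,221), the brush rest is at (237,225) and the file at (312,133). I'll check the choice in a close crop and measure.

```bash
cat >> h.py <<'E'
from scipy.spatial.transform import Rotation as Ro
def ray(n,uv,z):
    p=cam(n); R=Ro.from_euler('xyz',p['orientation'],degrees=True).as_matrix()
    uv=np.atleast_2d(uv).astype(float)
    d=np.c_[uv,np.ones(len(uv))]@np.linalg.inv(p['mtx']).T*[1,-1,-1]@R.T
    return (p['eye']+d*((z-p['eye'][2])/d[:,2])[:,None])[:,:2]
def proj(n,X):
    p=cam(n); R=Ro.from_euler('xyz',p['orientation'],degrees=True).as_matrix()
    c=(np.atleast_2d(X)-p['eye'])@R*[1,-1,-1]; q=c@p['mtx'].T; return q[:,:2]/q[:,2:]
def crop(im,u0,v0,u1,v1,k,f):
    cv2.imwrite('pics/'+f,cv2.resize(im[v0:v1,u0:u1,::-1],None,fx=k,fy=k,interpolation=cv2.INTER_CUBIC))
E
python3 - <<'E'
from h import *
a=cv2.imread('pics/top0.png')[:,:,::-1]; b=cv2.imread('pics/scene0.png')[:,:,::-1]
A=cv2.resize(a[145:255,270:430],None,fx=5,fy=5,interpolation=cv2.INTER_CUBIC)
cv2.imwrite('pics/crop1.png',A[:,:,::-1])
crop(b,200,165,390,250,4,'crop2.png')
for uv in [(301,207),(412,221)]: print(uv,a[uv[1],uv[0]],ray('top',uv,0.02))
print(a[225,290:318].tolist())
E
```

```text
(301, 207) [98 61 42] [[0.55342741 0.05008182]]
(412, 221) [203 203 192] [[ 0.50769034 -0.30469199]]
[[144, 140, 134], [145, 142, 135], [143, 141, 134], [140, 137, 131], [134, 132, 126], [134, 131, 125], [132, 129, 123], [132, 129, 123], [134, 131, 125], [134, 130, 123], [134, 130, 124], [134, 131, 124], [130, 126, 120], [129, 124, 118], [130, 128, 121], [133, 131, 124], [141, 138, 131], [144, 141, 133], [143, 140, 133], [144, 139, 133], [141, 137, 131], [136, 132, 127], [134, 131, 126], [136, 133, 127], [142, 139, 133], [148, 144, 136], [145, 140, 134], [142, 138, 131]]
```

View pics/crop1.png

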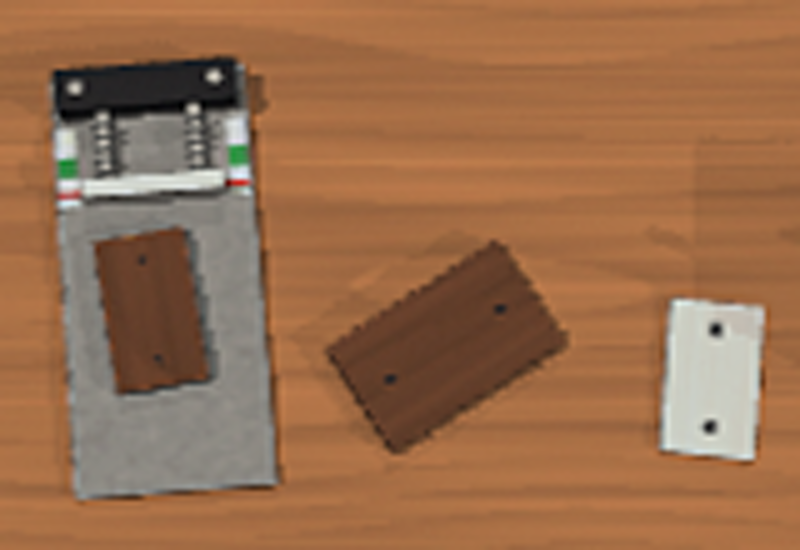

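View pics/crop2.png

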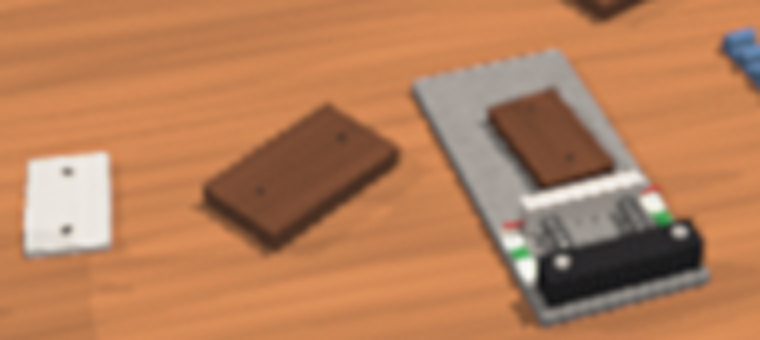

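The crops confirm it: the small board is on the bed, askew and left of centre, and the plate is on the right. Next I fit box silhouettes in both cameras.

```bash
cat >> h.py <<'E'
from scipy.optimize import minimize
K=8
def smask(im,roi,low,thr=.32):
    u0,v0,u1,v1=roi; c=cv2.resize(im[v0:v1,u0:u1].astype(np.float32),None,fx=K,fy=K,interpolation=cv2.INTER_LINEAR)
    S=(c.max(2)-c.min(2))/np.maximum(c.max(2),1); m=((S<thr) if low else (S>thr)).astype(np.uint8)
    m=cv2.morphologyEx(m,cv2.MORPH_OPEN,np.ones((9,9)))
    cs=cv2.findContours(m,cv2.RETR_EXTERNAL,cv2.CHAIN_APPROX_NONE)[0]
    o=np.zeros_like(m); cv2.drawContours(o,[max(cs,key=cv2.contourArea)],-1,1,-1); return o
def boxpts(x0,x1,y0,y1,z0,z1): return np.array([[x,y,z] for x in(x0,x1) for y in(y0,y1) for z in(z0,z1)])
def render(n,roi,shape,pose,boxes):
    o=np.zeros(shape,np.uint8); x,y,t=pose; c,s=np.cos(t),np.sin(t)
    for b in boxes:
        P=b.copy(); P[:,0]=x+c*b[:,0]-s*b[:,1]; P[:,1]=y+s*b[:,0]+c*b[:,1]
        q=(proj(n,P)+.5-np.array(roi[:2]))*K-.5
        cv2.fillConvexPoly(o,cv2.convexHull(np.round(q*16).astype(np.int32)),1,shift=4)
    return o
def fit(views,pose0,boxes):
    # views: list of (camera,roi,mask)
    def f(p):
        e=0
        for n,r,m in views: e+=(render(n,r,m.shape,p*[.01,.01,.1],boxes)!=m).sum()/m.sum()
        return e
    best=min((minimize(f,np.array([pose0[0],pose0[1],pose0[2]+d])/[.01,.01,.1],method='Nelder-Mead',
      options=dict(initial_simplex=np.array(pose0)/[.01,.01,.1]+np.array([[0,0,d*10],[1,0,0],[0,1,0],[0,0,.8]]),xatol=1e-3,fatol=1e-5)) for d in(-.05,.05)),key=lambda r:r.fun)
    return best.x*[.01,.01,.1],best.fun
JIG=[boxpts(-.14,.14,-.065,.065,0,.012),boxpts(.108,.136,-.06,.06,0,.042)]
BOARD=[boxpts(-.05,.05,-.03,.03,.012,.028)]
PLATE=[boxpts(-.05,.05,-.03,.03,0,.008)]
E
cat > m1.py <<'E'
from h import *
im={'top':cv2.imread('pics/top0.png')[:,:,::-1],'scene':cv2.imread('pics/scene0.png')[:,:,::-1]}
R={'jig':({'top':(272,150,332,252),'scene':(296,172,384,250)},True,(.57,.05,.05),JIG),
 'board':({'top':(286,187,316,228),'scene':(318,184,356,213)},False,(.553,.05,.1),BOARD),
 'plate':({'top':(395,198,430,244),'scene':(200,196,234,233)},True,(.508,-.305,0),PLATE)}
for k,(rois,low,p0,bx) in R.items():
    for ns in(['top'],['scene'],['top','scene']):
        v=[(n,rois[n],smask(im[n],rois[n],low)) for n in ns]
        p,e=fit(v,p0,bx); print(k,ns,np.round(p,4),np.degrees(p[2]).round(2),round(e,4))
E
python3 m1.py
```

```text
jig ['top'] [0.5787 0.0483 0.0771] 4.42 0.0329
jig ['scene'] [0.5767 0.0478 0.0706] 4.05 0.0454
jig ['top', 'scene'] [0.5769 0.0482 0.0758] 4.35 0.0782
board ['top'] [0.5549 0.0541 0.1789] 10.25 0.0486
board ['scene'] [0.5577 0.0542 0.1115] 6.39 0.1972
board ['top', 'scene'] [0.5555 0.0539 0.1673] 9.58 0.2601
plate ['top'] [ 0.5118 -0.308  -0.1102] -6.31 0.0158
plate ['scene'] [ 0.5119 -0.3095 -0.1208] -6.92 0.0284Traceback (most recent call last):
  File "m1.py", line 9, in <module>
    p,e=fit(v,p0,bx); print(k,ns,np.round(p,4),np.degrees(p[2]).round(2),round(e,4))
        ~~~^^^^^^^^^
  File "h.py", line 40, in fit
    best=min((minimize(f,np.array([pose0[0],pose0[1],pose0[2]+d])/[.01,.01,.1],method='Nelder-Mead',
      options=dict(initial_simplex=np.array(pose0)/[.01,.01,.1]+np.array([[0,0,d*10],[1,0,0],[0,1,0],[0,0,.8]]),xatol=1e-3,fatol=1e-5)) for d in(-.05,.05)),key=lambda r:r.fun)
  File "h.py", line 40, in <genexpr>
    best=min((minimize(f,np.array([pose0[0],pose0[1],pose0[2]+d])/[.01,.01,.1],method='Nelder-Mead',
              ~~~~~~~~^^^^^^^^^^^^^^^^^^^^^^^^^^^^^^^^^^^^^
[... 354 characters left out ...]
    res = _minimize_neldermead(fun, x0, args, callback, bounds=bounds,
                               **options)
    fxr = func(xr)
    fx = function(np.copy(x), *(wrapper_args + args))
  File "h.py", line 38, in f
    for n,r,m in views: e+=(render(n,r,m.shape,p*[.01,.01,.1],boxes)!=m).sum()/m.sum()
                            ~~~~~~^^^^^^^^^^^^^^^^^^^^^^^^^^^^^^^^^^
  File "h.py", line 31, in render
    q=(proj(n,P)+.5-np.array(roi[:2]))*K-.5
       ~~~~^^^^^
  File "h.py", line 14, in proj
    p=cam(n); R=Ro.from_euler('xyz',p['orientation'],degrees=True).as_matrix()
  File "h.py", line 6, in cam
    p=manip.camera_params(n); return p
ValueError: time passes only in moves, steps and waits
```

```bash
python3 - <<'E'
import re
s=open('h.py').read()
s=s.replace("    p=manip.camera_params(n); return p","    import pickle; return PAR[n]").replace("    import pickle; ","    ")
s=s.replace("def cam(n)","import pickle,os\nif not os.path.exists('par.pkl'): pickle.dump({n:manip.camera_params(n) for n in('top','scene')},open('par.pkl','wb'))\nPAR=pickle.load(open('par.pkl','rb'))\ndef cam(n)")
open('h.py','w').write(s)
m=open('m1.py').read().replace("'scene':(318,184,356,213)","'scene':(321,186,354,212)")
open('m1.py','w').write(m)
E
python3 m1.py
python3 -m crank '[2,-4,0,5,4,-8,0,10,6,-12,0,15,8,-16,0,20,10,-20,0,25,11,-24,0,28,13,-28,0,31,14,-32,0,31,16,-36,0,31,17,-40,0,31]'
```

```text
jig ['top'] [0.5787 0.0483 0.0771] 4.42 0.0329
jig ['scene'] [0.5767 0.0478 0.0706] 4.05 0.0454
jig ['top', 'scene'] [0.5769 0.0482 0.0758] 4.35 0.0782
board ['top'] [0.5549 0.0541 0.1789] 10.25 0.0486
board ['scene'] [0.5583 0.0541 0.1124] 6.44 0.164
board ['top', 'scene'] [0.5558 0.0547 0.1677] 9.61 0.2323
plate ['top'] [ 0.5118 -0.308  -0.1102] -6.31 0.0158
plate ['scene'] [ 0.5119 -0.3095 -0.1208] -6.92 0.0284
plate ['top', 'scene'] [ 0.5119 -0.3084 -0.1109] -6.36 0.0555
clock: 0.93
tool_pos: [0.4816, 0.2405, 0.4042]
orientation: [-179.9, 0.0, -175.9]
force: [1.0, -0.7, 0.6]
finger_gap: 0.0914
```

```bash
python3 -m crank '[2,-4,0,0.3,4,-8,-2,0.3,6,-12,-5,0.3,7.4,-16,-8,0.3,7.4,-18.6,-11,0.3,7.4,-18.6,-14,0.3,7.4,-18.6,-16,0.3,7.4,-18.6,-16,0.3]' 1
python3 - <<'E'
from h import *
b=snap('scene','s1.png'); a=snap('top','t1.png')
A=cv2.resize(b[120:250,260:420],None,fx=4,fy=4,interpolation=cv2.INTER_CUBIC); cv2.imwrite('pics/s1c.png',A[:,:,::-1])
print(manip.read_state()['tool_pos'],manip.read_state()['force'])
E
```

```text
clock: 1.6
tool_pos: [0.5536, 0.0529, 0.2387]
orientation: [-180.0, -0.5, -175.7]
force: [-1.9, -0.8, -0.2]
finger_gap: 0.0912
[0.55542354 0.05454102 0.2439538 ] [ 0.83573639 -0.18748221  0.18660201]
```

View pics/s1c.png

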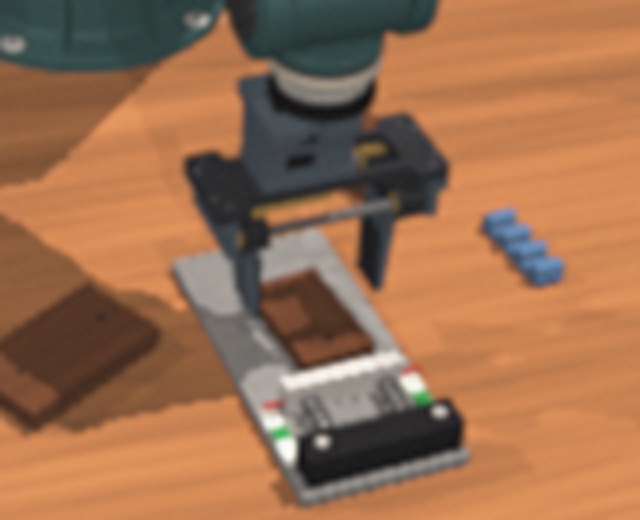

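The fingers stand either side of the board, at crop (250,300) and (375,285), and clear it. I'll lower and close on the board to straighten it to the jig's yaw.

```bash
python3 -m crank '[0,0,-1.5,0,0,0,-3,0,0,0,-3.8,0,0,0,-3.8,0,0,0,-3.8,0]' && python3 -m crank '[0,0,0,0,0,0,0,0,0,0,0,0,0,0,0,0,0,0,0,0,0,0,0,0,0,0,0,0,0,0,0,0,0,0,0,0]' -1
```

```text
clock: 2.12
tool_pos: [0.5559, 0.0551, 0.2074]
orientation: [-180.0, -0.1, -175.6]
force: [-0.2, -0.7, 0.9]
finger_gap: 0.0916
clock: 2.87
tool_pos: [0.556, 0.0551, 0.2077]
orientation: [-180.0, -0.0, -175.6]
force: [-1.9, -0.1, 7.1]
finger_gap: 0.0611
```

```bash
python3 -m crank '[0,0,0,0,0,0,0,0,0,0,0,0]' && python3 -m crank '[0,0,0,0,0,0,0,0,0,0,0,0,0,0,0,0,0,0,0,0,0,0,0,0]' 1 && python3 -m crank '[0,0,2,0,0,0,6,0,0,0,10,0,0,-4,10,0,0,-8,10,0,0,-12,10,0,0,-16,10,0,0,-20,10,-4,-1,-24,10,-8,-2,-28,10,-11]'
python3 - <<'E'
from h import *
snap('scene','s2.png'); snap('top','t2.png'); print(manip.read_state()['tool_pos'])
E
sed -i "s/pics\/top0.png/pics\/t2.png/;s/pics\/scene0.png/pics\/s2.png/" m1.py; python3 m1.py | grep -v plate
```

```text
clock: 3.12
tool_pos: [0.556, 0.0551, 0.2077]
orientation: [-180.0, -0.0, -175.6]
force: [0.6, 0.0, 2.1]
finger_gap: 0.0617
clock: 3.62
tool_pos: [0.556, 0.0551, 0.2076]
orientation: [-180.0, -0.1, -175.6]
force: [-0.5, 0.4, -0.4]
finger_gap: 0.0908
clock: 4.45
tool_pos: [0.5356, -0.2268, 0.3077]
orientation: [-179.9, -0.0, 173.2]
force: [0.7, -0.6, -0.2]
finger_gap: 0.0912
[ 0.53490915 -0.22924762  0.30775164]
jig ['top'] [0.5787 0.0483 0.0771] 4.41 0.0331
jig ['scene'] [0.5767 0.0478 0.0702] 4.02 0.0457
jig ['top', 'scene'] [0.5769 0.0482 0.0756] 4.33 0.0788
board ['top'] [0.5554 0.0554 0.1721] 9.86 0.0531
board ['scene'] [0.5587 0.0567 0.144 ] 8.25 0.1588
board ['top', 'scene'] [0.5558 0.0556 0.147 ] 8.42 0.2357
```

Run:
```python
from h import *
a=cv2.imread('pics/t2.png'); b=cv2.imread('pics/s2.png')
K2=8
A=cv2.resize(a[150:250,275:335],None,fx=5.5,fy=5.5,interpolation=cv2.INTER_CUBIC)
B=cv2.resize(b[172:250,296:384],None,fx=5,fy=5,interpolation=cv2.INTER_CUBIC)
h=max(A.shape[0],B.shape[0]); o=np.zeros((h,A.shape[1]+B.shape[1],3),np.uint8); o[:A.shape[0],:A.shape[1]]=A; o[:B.shape[0],A.shape[1]:]=B
cv2.imwrite('pics/c2.png',o); print(o.shape)
```

```text
(550, 770, 3)
```

View pics/c2.png

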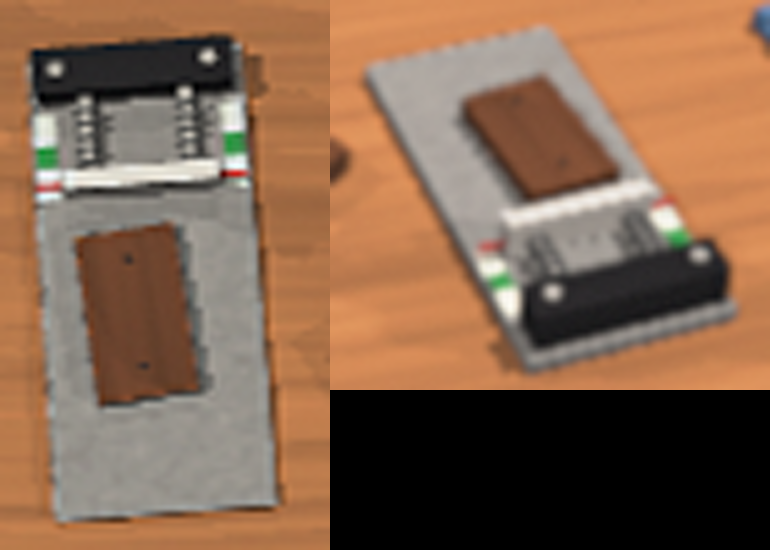

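The board has turned only part way, to about 8° against the jig's 4.4°. The gap of 61.7 mm fits that. I'll set the plate on at the board's yaw and square the pile afterwards, so now I fetch the plate.

```bash
python3 -m crank '[-1.2,-4,-3,0.4,-2.3,-7.9,-6,0.4,-2.3,-7.9,-9,0.4,-2.3,-7.9,-10.8,0.4,-2.3,-7.9,-11.5,0.4,-2.3,-7.9,-11.5,0.4,-2.3,-7.9,-11.5,0.4]' && python3 -m crank '[0,0,0,0,0,0,0,0,0,0,0,0,0,0,0,0,0,0,0,0,0,0,0,0,0,0,0,0,0,0,0,0,0,0,0,0,0,0,0,0]' -1
```

```text
clock: 5.13
tool_pos: [0.5122, -0.3078, 0.1931]
orientation: [-179.9, -0.0, 173.5]
force: [-0.4, -0.1, 0.0]
finger_gap: 0.0917
clock: 5.97
tool_pos: [0.5123, -0.3078, 0.1932]
orientation: [-179.9, -0.0, 173.5]
force: [1.2, 3.7, 4.8]
finger_gap: 0.0598
```

```bash
python3 -m crank '[0,0,0.5,0,0,0,2,0,0,0,4,0,0,0,6,0,0,0,8,0,0,0,8,0]' && python3 -m crank '[0.4,3,0,1.5,0.8,6.5,0,3,1.2,10,0,4.5,1.6,13.5,0,6,2,17,0,7.5,2.4,20.5,0,9,2.8,24,0,10.5,3.2,27.5,0,12,3.8,31,0,13.5,4.2,33.5,0,14.5]' && python3 -m crank '[0.1,2,0,0,0.1,2.8,0,0,0.1,2.8,0,0,0.1,2.8,0,0]'
python3 - <<'E'
from h import *
b=snap('scene','s3.png'); crop(b,270,120,400,250,4,'s3c.png')
E
```

```text
clock: 6.47
tool_pos: [0.5131, -0.3084, 0.2768]
orientation: [-179.8, 0.2, 173.5]
force: [0.4, -1.6, 0.3]
finger_gap: 0.0595
clock: 7.3
tool_pos: [0.555, 0.029, 0.2763]
orientation: [-179.8, 0.2, -171.9]
force: [0.4, 0.2, -1.1]
finger_gap: 0.0592
clock: 7.63
tool_pos: [0.5557, 0.0567, 0.2759]
orientation: [-179.8, 0.1, -171.9]
force: [0.1, -0.4, -1.3]
finger_gap: 0.0592
```

View pics/s3c.png

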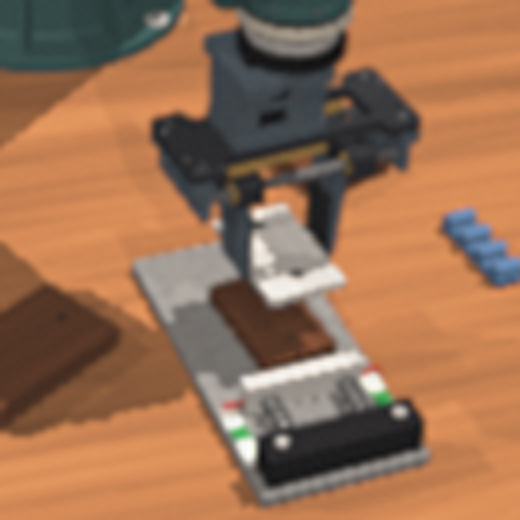

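The plate is level in the jaws at about crop (295,265), over the board. I'll lower it on.

```bash
python3 -m crank '[0,-0.15,-1.5,0,0,-0.15,-3,0,0,-0.15,-4,0,0,-0.15,-4.7,0,0,-0.15,-5.1,0,0,-0.15,-5.4,0,0,-0.15,-5.6,0,0,-0.15,-5.6,0]'
```

```text
clock: 8.35
tool_pos: [0.556, 0.0544, 0.2208]
orientation: [-179.8, 0.1, -171.9]
force: [-4.6, -4.6, 9.4]
finger_gap: 0.0599
```

```bash
python3 -m crank '[0,0,0,0,0,0,0,0,0,0,0,0,0,0,0,0,0,0,0,0,0,0,0,0]' 1 && python3 -m crank '[0,0.08,-0.8,0,0,0.08,-1.4,0,0,0.08,-1.4,0,0,0.08,-1.4,0]'
python3 - <<'E'
from h import *
b=snap('scene','s4.png'); crop(b,290,160,390,250,6,'s4c.png')
E
```

```text
clock: 8.85
tool_pos: [0.556, 0.0544, 0.2208]
orientation: [-179.8, 0.1, -171.9]
force: [-1.1, 0.3, 0.3]
finger_gap: 0.0911
clock: 9.18
tool_pos: [0.5558, 0.0552, 0.2061]
orientation: [-179.8, 0.1, -171.9]
force: [0.3, -0.0, -0.3]
finger_gap: 0.0915
```

View pics/s4c.png

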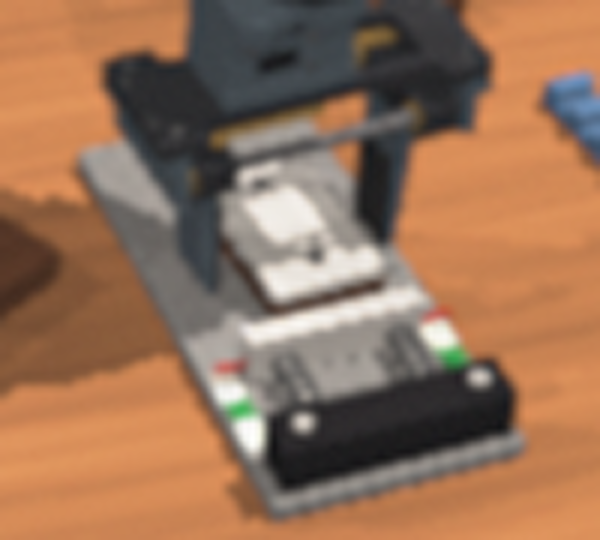

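The plate lies on the board, edges about flush (front corners near crop (265,300) and (382,280)). I'll grip both layers, turn them to the jig's yaw, let go and lift to look.

```bash
python3 -m crank '[0,0,0,0,0,0,0,0,0,0,0,0,0,0,0,0,0,0,0,0,0,0,0,0,0,0,0,0,0,0,0,0,0,0,0,0,0,0,0,0]' -1 && python3 -m crank '[0,0,0,-1,0,0,0,-2,0,0,0,-3,0,0,0,-3.8,0,0,0,-3.8,0,0,0,-3.8,0,0,0,-3.8,0,0,0,-3.8]' && python3 -m crank '[0,0,0,0,0,0,0,0,0,0,0,0,0,0,0,0,0,0,0,0,0,0,0,0]' 1
```

```text
clock: 10.07
tool_pos: [0.556, 0.0553, 0.2066]
orientation: [-179.8, 0.1, -171.9]
force: [-0.8, 0.0, 3.7]
finger_gap: 0.0598
clock: 10.73
tool_pos: [0.556, 0.0552, 0.2065]
orientation: [-179.8, 0.1, -175.7]
force: [1.4, 0.6, 2.2]
finger_gap: 0.0601
clock: 11.23
tool_pos: [0.556, 0.0553, 0.2065]
orientation: [-179.8, 0.1, -175.7]
force: [-0.3, 0.2, 0.2]
finger_gap: 0.0907
```

```bash
python3 -m crank '[0,0,2,0,0,0,4.5,0,0,0,6,0,-2,-0.15,6,0,-5,-0.38,6,0,-7.6,-0.58,6,0,-7.6,-0.58,6,0]' && python3 -m crank '[0,0,-0.5,0,0,0,-2,0,0,0,-4,0,0,0,-5.5,0,0,0,-6,0,0,0,-6,0,0,0,-6,0]' -0.4
python3 - <<'E'
from h import *
b=snap('scene','s5.png'); a=snap('top','t5.png')
A=cv2.resize(a[150:250,275:335],None,fx=5.5,fy=5.5,interpolation=cv2.INTER_CUBIC)
B=cv2.resize(b[160:250,300:384],None,fx=5.5,fy=5.5,interpolation=cv2.INTER_CUBIC)
o=np.zeros((550,A.shape[1]+B.shape[1],3),np.uint8); o[:A.shape[0],:A.shape[1]]=A; o[:B.shape[0],A.shape[1]:]=B
cv2.imwrite('pics/c5.png',o[:,:,::-1])
E
```

```text
clock: 11.82
tool_pos: [0.4757, 0.0492, 0.2658]
orientation: [-179.8, -0.1, -175.7]
force: [-1.3, -1.3, -0.7]
finger_gap: 0.0916
clock: 12.4
tool_pos: [0.4761, 0.0492, 0.2059]
orientation: [-179.8, -0.1, -175.7]
force: [-0.3, 0.1, 0.3]
finger_gap: 0.0471
```

View pics/c5.png

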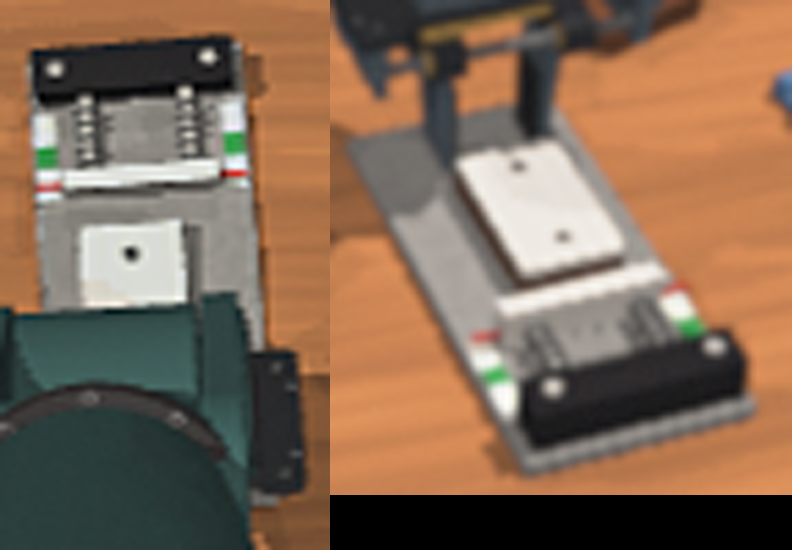

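The pile is square on the bed, with the fingers behind it. I'll push along the jig's x in steps and watch the force.

```bash
python3 -m crank '[0,0,0,0,0.5,0.04,0,0,1,0.08,0,0,1.4,0.11,0,0,1.8,0.14,0,0,2.2,0.17,0,0,2.6,0.2,0,0,3,0.23,0,0,3,0.23,0,0]' && python3 -m crank '[0.2,0.02,0,0,0.4,0.03,0,0,0.6,0.05,0,0,0.8,0.06,0,0,1,0.08,0,0,1,0.08,0,0,1,0.08,0,0]'; python3 -c "
from h import *
s=manip.read_state();print(s['tool_pos'],s['force'],s['torque'])"
```

```text
clock: 13.25
tool_pos: [0.5071, 0.0516, 0.2065]
orientation: [-179.8, -0.0, -175.7]
force: [0.2, -0.4, 1.0]
finger_gap: 0.0273
clock: 13.83
tool_pos: [0.5165, 0.0523, 0.2063]
orientation: [-179.8, -0.1, -175.7]
force: [-5.7, -1.8, 2.3]
finger_gap: 0.0273
[0.51654533 0.05230578 0.206266  ] [-5.66314438 -1.82134899  2.25985268] [-0.21036222  0.95147113 -0.12288867]
```

```bash
python3 -m crank '[0.15,0.01,0,0,0.3,0.02,0,0,0.45,0.03,0,0,0.6,0.05,0,0,0.75,0.06,0,0,0.9,0.07,0,0,0.9,0.07,0,0,0.9,0.07,0,0,0.9,0.07,0,0]'
python3 - <<'E'
from h import *
b=snap('scene','s6.png'); a=snap('top','t6.png')
A=cv2.resize(a[150:250,275:335],None,fx=5.5,fy=5.5,interpolation=cv2.INTER_CUBIC)
B=cv2.resize(b[170:250,310:384],None,fx=6.5,fy=6.5,interpolation=cv2.INTER_CUBIC)
o=np.zeros((550,A.shape[1]+B.shape[1],3),np.uint8); o[:A.shape[0],:A.shape[1]]=A; o[:B.shape[0],A.shape[1]:]=B
cv2.imwrite('pics/c6.png',o[:,:,::-1])
for i in range(6):
    manip.get_image('scene'); s=manip.read_state(); print(s['tool_pos'].round(4),s['force'].round(1),s['torque'].round(2))
E
```

```text
clock: 14.58
tool_pos: [0.5242, 0.0529, 0.2058]
orientation: [-179.8, -0.4, -175.7]
force: [-12.0, -2.6, 7.5]
finger_gap: 0.0271
[0.5242 0.0529 0.2058] [-11.6  -2.8   7.2] [-0.34  1.97 -0.04]
[0.5242 0.0529 0.2058] [-11.5  -2.1   7.5] [-0.4   1.9  -0.06]
[0.5242 0.0529 0.2058] [-12.   -2.3   8.1] [-0.39  1.99 -0.1 ]
[0.5242 0.0529 0.2058] [-11.6  -1.4   6.7] [-0.37  1.94 -0.04]
[0.5242 0.0529 0.2058] [-11.4  -2.1   7.2] [-0.39  1.92  0.03]
[0.5242 0.0529 0.2058] [-11.7  -2.1   8.3] [-0.42  1.93 -0.03]
```

View pics/c6.png

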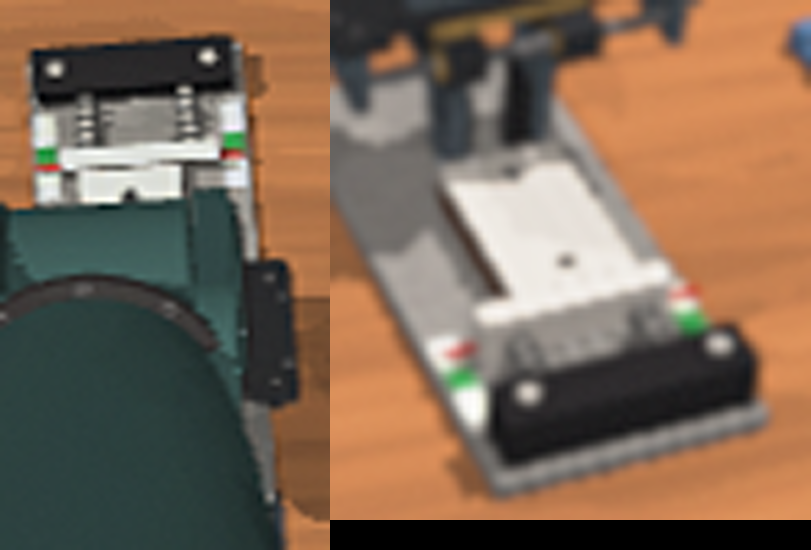

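Both pointers are just at the near edge of the green. The top view puts the travel at about 12–14 mm, with red at (45,166) against the green centre at (45,155). The tool presses down with about 7 N, so I'll go about 6 mm further while raising slightly to relieve that.

```bash
python3 -m crank '[0.15,0.01,0.04,0,0.3,0.02,0.07,0,0.45,0.03,0.1,0,0.6,0.05,0.1,0,0.6,0.05,0.1,0,0.6,0.05,0.1,0,0.6,0.05,0.1,0]'
cat > tr.py <<'E'
from h import *
import sys
# travel from red pointers in jig frame: compare with rest images; red centroid per side
def red(im,roi):
    u0,v0,u1,v1=roi; c=im[v0:v1,u0:u1].astype(float); w=np.clip(c[:,:,0]-c[:,:,1:].max(2)-60,0,None)
    v,u=np.mgrid[v0:v1,u0:u1]; return np.array([(w*u).sum(),(w*v).sum()])/w.sum(), w.sum()
J=(.577,.0482,.0757)
def inj(n,uv):
    d=ray(n,uv,.016)[0]-J[:2]; return np.array([np.cos(J[2])*d[0]+np.sin(J[2])*d[1],-np.sin(J[2])*d[0]+np.cos(J[2])*d[1]])
def jp(n,x,y): 
    c,s=np.cos(J[2]),np.sin(J[2]); return proj(n,[J[0]+c*x-s*y,J[1]+s*x+c*y,.016])[0]
def travel(im,n):
    out=[]
    for y in(.055,-.055):
        q=np.array([jp(n,x,yy) for x in(.048,.088) for yy in(y-.009,y+.009)])
        lo=np.floor(q.min(0)).astype(int); hi=np.ceil(q.max(0)).astype(int)+1
        p,w=red(im,(*lo,*hi)); out.append((inj(n,p)*1000).round(1).tolist()+[round(w)])
    return out
I=lambda f:cv2.imread('pics/'+f)[:,:,::-1]
k=sys.argv[1]
snap('top',f't{k}.png');snap('scene',f's{k}.png')
for i in('0','6',k):
    for n,f in(('top','top0.png' if i=='0' else f't{i}.png'),('scene','scene0.png' if i=='0' else f's{i}.png')): print(f,travel(I(f),n))
s=manip.read_state(); print(s['tool_pos'].round(4),s['force'].round(1),s['torque'].round(2))
E
python3 tr.py 7
```

```text
clock: 15.57
tool_pos: [0.5291, 0.0532, 0.206]
orientation: [-179.8, -0.6, -175.7]
force: [-7.9, -2.4, -0.5]
finger_gap: 0.0272
top0.png [[58.1, 56.7, 101], [58.8, -55.2, 345]]
scene0.png [[59.1, 69.9, 568], [63.4, -63.3, 83]]
t6.png [[70.6, 55.3, 364], [69.7, -53.9, 127]]
s6.png [[63.3, 68.5, 509], [70.4, -61.3, 96]]
t7.png [[74.3, 57.7, 268], [75.5, -56.3, 295]]
s7.png [[65.2, 67.9, 520], [76.1, -67.2, 79]]
[0.529  0.0532 0.206 ] [-8.1 -2.4 -0.7] [-0.41  1.34 -0.08]
```

```bash
python3 -m crank '[0.15,0.01,0.02,0,0.3,0.02,0.03,0,0.4,0.03,0.04,0,0.4,0.03,0.04,0,0.4,0.03,0.04,0,0.4,0.03,0.04,0,0.4,0.03,0.04,0]'; python3 tr.py 8 | tail -3
python3 - <<'E'
from h import *
a=cv2.imread('pics/t8.png'); b=cv2.imread('pics/s8.png')
A=cv2.resize(a[150:215,275:335],None,fx=5.5,fy=5.5,interpolation=cv2.INTER_CUBIC)
B=cv2.resize(b[180:250,325:384],None,fx=7.8,fy=7.8,interpolation=cv2.INTER_CUBIC)
o=np.zeros((550,A.shape[1]+B.shape[1],3),np.uint8); o[:A.shape[0],:A.shape[1]]=A; o[:B.shape[0],A.shape[1]:]=B
cv2.imwrite('pics/c8.png',o)
E
```

```text
clock: 16.25
tool_pos: [0.5313, 0.0534, 0.2057]
orientation: [-179.8, -0.9, -175.7]
force: [-13.1, -2.9, 8.0]
finger_gap: 0.0274
t8.png [[74.5, 59.6, 3], [75.7, -53.8, 334]]
s8.png [[65.3, 67.9, 517], [75.3, -65.2, 101]]
[0.5313 0.0533 0.2057] [-14.1  -2.4   8. ] [-0.37  2.33 -0.02]
```

View pics/c8.png

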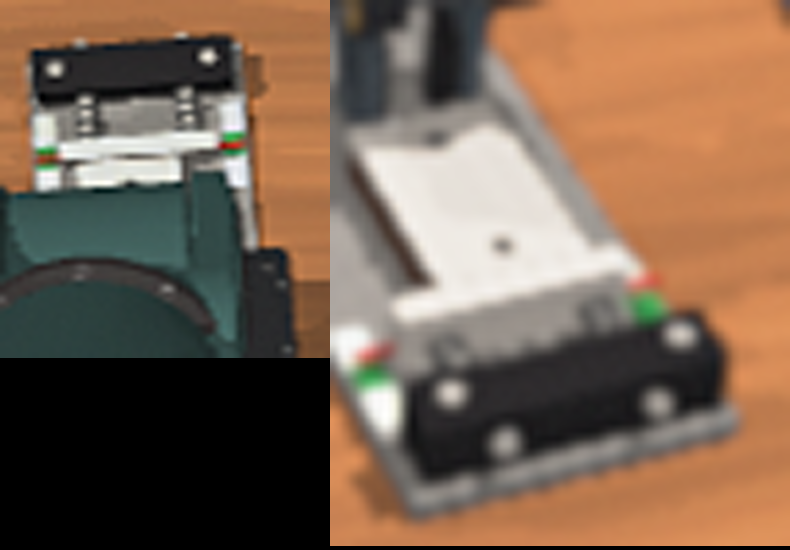

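The pointers are inside the green, but the tool has sagged and presses down with 8 N. I'll relieve that with a small lift and a slight advance.

```bash
python3 -m crank '[0.05,0,0.04,0,0.1,0.01,0.08,0,0.15,0.01,0.1,0,0.2,0.02,0.1,0,0.2,0.02,0.1,0,0.2,0.02,0.1,0,0.2,0.02,0.1,0,0.2,0.02,0.1,0]'; python3 tr.py 9 | tail -3
```

```text
clock: 17.02
tool_pos: [0.532, 0.0534, 0.2059]
orientation: [-179.8, -1.2, -175.7]
force: [-9.6, -3.0, -0.9]
finger_gap: 0.0277
t9.png [[74.4, 58.7, 18], [75.6, -54.3, 359]]
s9.png [[65.2, 67.9, 513], [75.5, -65.2, 95]]
[0.532  0.0534 0.2059] [-8.3 -3.1 -0.9] [-0.35  1.52 -0.04]
```

```bash
python3 -m crank '[0.1,0.01,0.03,0,0.2,0.02,0.06,0,0.3,0.03,0.08,0,0.4,0.04,0.08,0,0.4,0.04,0.08,0,0.4,0.04,0.08,0,0.4,0.04,0.08,0,0.4,0.04,0.08,0,0.4,0.04,0.08,0]'; python3 tr.py 10 | tail -3
python3 - <<'E'
from h import *
a=cv2.imread('pics/t10.png'); b=cv2.imread('pics/s10.png')
A=cv2.resize(a[150:200,275:335],None,fx=5.5,fy=5.5,interpolation=cv2.INTER_CUBIC)
B=cv2.resize(b[180:250,325:384],None,fx=7.8,fy=7.8,interpolation=cv2.INTER_CUBIC)
o=np.zeros((550,A.shape[1]+B.shape[1],3),np.uint8); o[:A.shape[0],:A.shape[1]]=A; o[:B.shape[0],A.shape[1]:]=B
cv2.imwrite('pics/c10.png',o)
for i in range(8):
    manip.get_image('scene'); s=manip.read_state(); print(s['tool_pos'].round(4),s['force'].round(1))
E
```

```text
clock: 17.87
tool_pos: [0.5345, 0.0537, 0.2058]
orientation: [-179.8, -1.5, -175.7]
force: [-9.9, -2.2, -0.8]
finger_gap: 0.0276
t10.png [[77.6, 56.6, 464], [78.7, -57.9, 135]]
s10.png [[64.7, 69.5, 446], [76.7, -66.3, 84]]
[0.5346 0.0536 0.2058] [-9.1 -2.2 -0.2] [-0.37  1.57 -0.01]
[0.5345 0.0536 0.2058] [-9.9 -2.4 -0.5]
[0.5345 0.0536 0.2058] [-8.7 -2.  -0.1]
[0.5345 0.0536 0.2058] [-9.5 -2.7 -0.3]
[0.5345 0.0536 0.2058] [-9.2 -2.9 -0.7]
[0.5345 0.0536 0.2058] [-9.  -1.6  0. ]
[0.5345 0.0537 0.2058] [-8.9 -2.  -0.6]
[0.5346 0.0536 0.2058] [-9.  -2.9 -0.1]
[0.5345 0.0536 0.2058] [-9.7 -2.5  0.2]
```

View pics/c10.png

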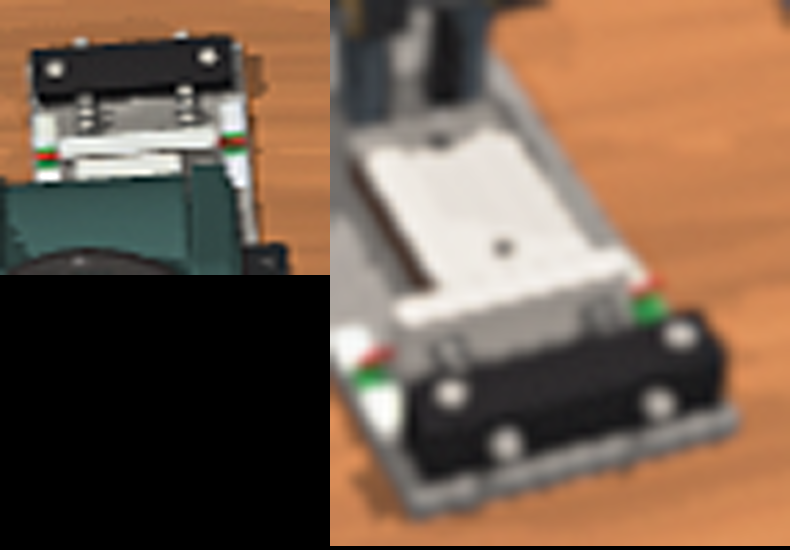

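Top view: red at (46,157) and (232,142) has green on both sides, so the pointers are over the middle of the bands. The force is steady at about 9.3 N with almost no vertical load. One numeric check on the plate's hole, then I hand in.

Run:
```python
from h import *
J=(.577,.0482,.0757); c,s=np.cos(J[2]),np.sin(J[2]); R=np.array([[c,s],[-s,c]])
def hole(im,u,v,r=4):
    p=im[v-r:v+r+1,u-r:u+r+1].astype(float).min(2); w=np.clip(np.median(p)-20-p,0,None); V,U=np.mgrid[v-r:v+r+1,u-r:u+r+1]; return (w*U).sum()/w.sum(),(w*V).sum()/w.sum()
I=lambda f:cv2.imread('pics/'+f)[:,:,::-1]
s0=I('scene0.png'); 
for uv in((217,208),(217,222)): print('rest hole',ray('scene',hole(s0,*uv),.008)[0])
h=hole(I('s10.png'),347,211); print('hole px',h,'jig',R@(ray('scene',h,.036)[0]-J[:2]))
p=R@(np.array([.5345,.0536])-J[:2]); print('tcp jig',p)
st=manip.read_state(); print(st['clock'],st['qvel'].round(2),st['force'])
manip.sign_off()
```

```text
rest hole [ 0.476919   -0.30678697]
rest hole [ 0.54767392 -0.31281665]
hole px (np.float64(346.80645161290323), np.float64(211.3189964157706)) jig [0.05329156 0.00623649]
tcp jig [-0.0419699   0.00859871]
18.3667 [0.08 0.02 0.13 0.04 0.07 0.05] [-9.66657284 -2.45561043  0.15376735]
the job is handed in; nothing more can be done
```

I laid the plate on the small board, squared the two layers to the jig, and pushed them together against the spring stop. The job was handed in at 18.4 s with the arm still pressing; it reported no verdict.

I released the plate only after it was resting on the board. I then gripped both layers together to line up their sides, turned them to the jig's angle, and pushed them from behind with the part-open fingers.

**Last checks:**
- **Stop travel:** In the top view both red pointers stand in the middle of the green bands, at about 19–20 mm of travel. The tool force suggests a little less, about 17–18 mm. Both are inside the 13–27 mm limits.
- **Push force:** It was steady at about 9–10 N, with almost no vertical load and the arm at rest.
- **Plate position:** The plate's front hole is at jig x = 53 mm and y = 6 mm. A plate touching the stop should have it at about 54–55 mm, and the tool line is at y = 8.6 mm. Both agree to within about 2 mm, roughly the limit of the calibration.

**What disagreed or could not be checked:**
- **Scene camera:** Its automatic pointer reading disagreed with the top camera by several millimetres, so I did not use it.
- **First straightening:** The first attempt, by gripping the board alone, only partly turned it. The later grip and turn of both layers corrected that.
- **Tool tilt:** The tool leaned about 1.5° under load, which should put at most a few tenths of a millimetre between plate and board.
- **Board under the plate:** I could not measure its final position separately.

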